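# Line up the plaster models by height on the ware board

### The arm

A 6-joint arm with a two-finger parallel gripper is mounted at the origin on the work surface. World frame = base frame: x ahead of the robot, y to its left, z up, the work surface at z = 0. Lengths are in mm, angles in rad, forces in N, time in s.
With the tool pointing down it reaches from about 200 to 875 mm from the base axis. Payload 3.4 kg.
Tool frame: the origin (TCP) lies at the very end of the fingers, on their centre line; the grasp point (between the pads) lies 19 mm behind it; z points along the fingers, y is the line along which they close (so a half turn about z gives the same grasp; the last joint's range is limited). The gripper opens to 94 mm and grips with 3 to 60 N. Pads are 16 mm wide; open, the fingers measure 119 mm over their backs; the gripper's body (75 mm by 177 mm) begins 78 mm behind the grasp point.
Start: joints at [0.994, 0.276, 1.505, -0, 1.361, -0.121], TCP at [253.128, 516.329, 169.293] pointing down, gripper open.
Joint ranges: [-2.89, 2.89], [-0.75, 2.08], [0.22, 2.7], [-1.18, 4.32], [0.11, 2.71], [-2.7, 2.7]. Speed limits (rad/s): [2.57, 2.57, 3.14, 3.14, 3.14, 3.14].

### API

Orientations are given as a unit quaternion [w, x, y, z].
In Python, from plant import robot gives the robot as it stands.
- The arm moves only by the tool servo_tool, never from a script. Its argument "motion" is one flat list of numbers, 7 for each row, row after row: the gripper's target within -1 to 1 (shut at 1, half-way at 0, fully open at -1), then the shift along the tool's x, y, z in units of 40 cm (1.0 is 40 cm), then the turn, a rotation vector about the tool's x, y, z in units of 30 degrees (1.0 is 30 degrees). A call has 1 to 8 rows; each row shifts and turns the commanded pose from where the row before left it, along the tool's axes as they then stand; what a row does not reach is not made up. A row lasts 1/12 s, in which the tool goes at most 41.7 mm and 7.16 degrees, less where a joint would pass 70% of its speed; a pose out of reach is approached as far as the arm can. A call with a number of a shift or a turn outside -1 to 1 is refused whole. A call with a gripper value outside its range is refused whole. The fingers move at their own pace and stop on an object; "squeeze" is the grip in N (left out, the last holds). Time passes only in rows, so rows that do not move let the fingers close. It gives the time, the measured TCP pose, the force, the opening and the grip force at its end, in the units of the state.
- robot.observe(): the state, without advancing time (a new reading comes with each control period).
- robot.grab_frame(name): name is "scene" or "top" or "wrist"; returns the picture (480x640x3 uint8, blue, green, red); there is no depth.
- robot.calibration(name): a dict with "mtx" (3x3 intrinsics, pixels), "rvec" (rotation vector, rad) and "tvec" (3), from world to camera coordinates, as OpenCV has them. Camera axes: x right, y down, z forward; pixel columns grow to the right and rows downward; lengths in mm; the calibration is good to about 2 mm. The wrist camera is an equidistant fisheye: a pixel r from the principal point sees the ray r / f radians off the axis. A picture is of the moment at which its call begins: read the wrist's pose just before it. calibration takes no time and is no camera call; for the wrist camera it gives the pose at the moment of the call.
- robot.hand_in(): hands the job in; it is judged then, once.
Trained networks look in the newest picture that a camera, given by its name, has taken for a name from the list of things; names that differ only in an ending like _2 or _b are one class to them, and where a whole thing is asked for, a point or a joint stands for the part that bears it (a point fixed in the world has none). Each returns a list of dicts, best first, with "confidence" (0 to 1); they miss things now and then, are a little off and sometimes report something else, mostly with a low value. They report only what shows in the picture. A call takes as long as a camera call. They do not tell look-alikes from the thing itself.
- robot.outline_of(camera, thing): "mask" (480x640 bool, what is visible of it) and "bbox" ([left, top, right, bottom] in pixels, round what is visible of it).
The state is a dict: "time_s": time; "q": joint angles; "qvel": joint speeds; "joint_efforts": joint torques, N m; "ee_pos": TCP position; "tool_rot": TCP orientation; "force": force on the tool from outside, world axes, zero at the start; "torque": the same for the moment, N m; "finger_gap": finger opening in mm; "grip_force": force on a finger pad.
Only numpy, scipy, OpenCV 4.12 (cv2) and the standard library are available. Lean on these libraries where they do the work, as an engineer would, in place of code of your own. Each camera call takes 0.05 s, during which the arm holds its last target. There are 200 camera calls.

### The job

Stand the four white plaster models on the ware board, one centred on each blue mark, in order of height, with the tallest at the end with the yellow stop and the shortest at the other end. Leave them upright and let go, don't knock any over on the way, and leave the tub of slip where it stands.

Things in the scene. Friction and masses are not known exactly. Their poses are not given: they have to be found in the camera images.
- model_a: Solid white plaster model, an upright round cylinder 54 mm in diameter and 135 mm tall, the tallest and thickest of the four (the topmost 8 mm is a narrower pouring plug, about 32 mm across and counted in the height; below it the wall is straight down to a small chamfer at the foot; thin pencil line round the foot, pencil dot on top). Loose, about 0.37 kg, starts standing on the table. Origin: centre of its underside; z is up its axis.
- model_b: Solid white plaster model, an upright round cylinder 48 mm in diameter and 110 mm tall, the second tallest of the four (the topmost 8 mm is a narrower pouring plug, about 29 mm across and counted in the height; below it the wall is straight down to a small chamfer at the foot; thin pencil line round the foot, pencil dot on top). Loose, about 0.24 kg, starts standing on the table. Origin: centre of its underside; z is up its axis.
- model_c: Solid white plaster model, an upright round cylinder 42 mm in diameter and 85 mm tall, the third tallest of the four (the topmost 8 mm is a narrower pouring plug, about 25 mm across and counted in the height; below it the wall is straight down to a small chamfer at the foot; thin pencil line round the foot, pencil dot on top). Loose, about 0.14 kg, starts standing on the table. Origin: centre of its underside; z is up its axis.
- model_d: Solid white plaster model, an upright round cylinder 36 mm in diameter and 60 mm tall, the shortest and thinnest of the four (the topmost 8 mm is a narrower pouring plug, about 22 mm across and counted in the height; below it the wall is straight down to a small chamfer at the foot; thin pencil line round the foot, pencil dot on top). Loose, about 0.07 kg, starts standing on the table. Origin: centre of its underside; z is up its axis.
- mark_1: Flat round blue-rimmed painted mark, 66 mm across, at one end of the row of four marks (mark_1, 2, 3, 4 in order, 90 mm apart in a straight line) on the fixed brown wooden ware board. Origin: its centre, on the board's top face, 18 mm above the table; y runs along the row from mark_1 towards mark_4, x across the board. The board is 400 mm along the row and 130 mm across, the marks on its long centre line.
- mark_2: Flat round blue-rimmed painted mark, 66 mm across, in the middle part of the row of four marks (mark_1, 2, 3, 4 in order, 90 mm apart in a straight line) on the fixed brown wooden ware board. Origin: its centre, on the board's top face, 18 mm above the table; y runs along the row from mark_1 towards mark_4, x across the board. The board is 400 mm along the row and 130 mm across, the marks on its long centre line.
- mark_3: Flat round blue-rimmed painted mark, 66 mm across, in the middle part of the row of four marks (mark_1, 2, 3, 4 in order, 90 mm apart in a straight line) on the fixed brown wooden ware board. Origin: its centre, on the board's top face, 18 mm above the table; y runs along the row from mark_1 towards mark_4, x across the board. The board is 400 mm along the row and 130 mm across, the marks on its long centre line.
- mark_4: Flat round blue-rimmed painted mark, 66 mm across, at one end of the row of four marks (mark_1, 2, 3, 4 in order, 90 mm apart in a straight line) on the fixed brown wooden ware board. Origin: its centre, on the board's top face, 18 mm above the table; y runs along the row from mark_1 towards mark_4, x across the board. The board is 400 mm along the row and 130 mm across, the marks on its long centre line.
- stop_yellow: Fixed yellow end stop on the ware board, a bar 90 mm across the board, 16 mm along it and 25 mm high, 51 mm beyond the centre of the end mark: beside mark_1 on some starts, beside mark_4 on others (a like grey stop is at the other end). Origin: centre of its underside, on the board's top face.
- tub: Bystander: round lidded tub of slip, brown with a white lid, 80 mm across at the lid, 58 mm high, 0.28 kg, standing loose on the table among the models. Origin: centre of its underside. Leave it where it is.
Not all that is in view belongs to the job. What is shaped like the model_b but orange is not meant. Leave any purple look-alike of the model_c alone.

How it is judged:
By the outcome, as a careful person would: the job done as asked, in the order asked, and still so for the second after the job is handed in, with the robot touching nothing.
It also fails if it takes over 109 s, if anything falls off the work surface, if the arm or the gripper's body presses on something with over 40 N, if the wrist force passes 120 N, or if a joint passes its speed limit or range.

## Working session

There is one attempt and no reset: what is moved stays moved. The work goes in short steps, Python scripts to look and compute and a tool call to move; the robot and the scene stay as the last step left them, time stands still between calls to the robot, and variables do not carry over. Pictures are saved under pics/ and viewed, at most 14 in all, crops included, and the job is handed in when it is done.

Besides the shell and the picture viewer there is one more tool, called after "Request:" by a JSON object that holds its "name" and its "arguments", one argument or row to a line. servo_tool: Moves the arm, as the interface text tells. Its arguments: {"type":"object","properties":{"motion":{"type":"array"},"squeeze":{"type":"number"}},"required":["motion"]}

```bash
mkdir -p pics; ls; python3 - <<'E'
from plant import robot
import cv2
for n in ("scene","top"):
    cv2.imwrite(f"pics/{n}0.png",robot.grab_frame(n))
s=robot.observe();print(s['time_s'],s['ee_pos'],s['tool_rot'],s['finger_gap'])
E
```

```text
pics
0.1 [252.81212014 515.8173651  168.49970401] [-2.60503871e-04  2.25936072e-01  9.74141793e-01 -7.68719875e-04] 94.12020786077574
```

View pics/scene0.png

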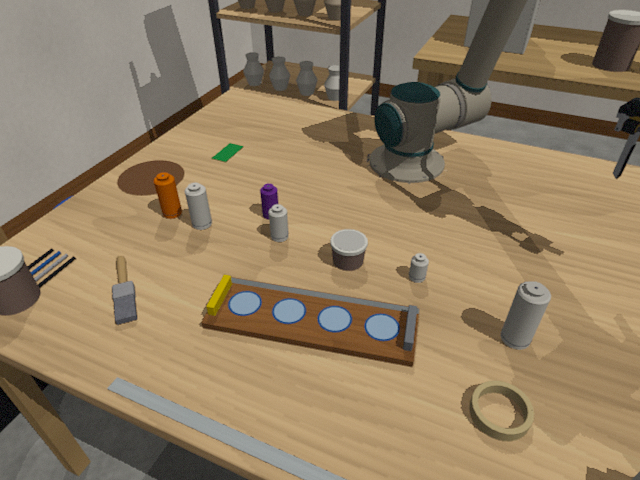

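View pics/top0.png

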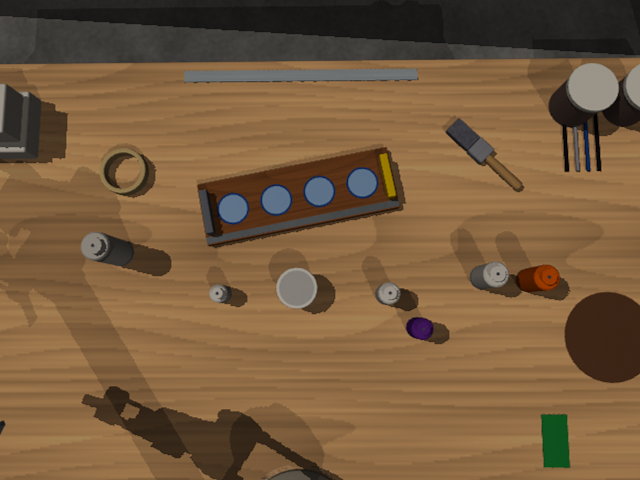

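The top picture shows these, by pixel:
- **Models:** A at (95,247), the white B at (495,275) beside an orange look-alike at (540,277), the white C at (388,293) near a purple look-alike at (420,328), and D at (219,293).
- **Tub:** (297,288).
- **Marks:** (233,208), (276,200), (319,191) and (362,182), with the yellow stop on the right at (388,175).

The white ones are the ones meant.

```bash
cat > h.py <<'E'
from plant import robot
import cv2, numpy as np
from scipy.optimize import least_squares
DIM=dict(a=(54,135,32),b=(48,110,29),c=(42,85,25),d=(36,60,22))
def proj(cal,P): return cv2.projectPoints(np.float64(P).reshape(-1,1,3),cal['rvec'],cal['tvec'],cal['mtx'],None)[0].reshape(-1,2)
def ray(cal,uv,z):
    R=cv2.Rodrigues(np.float64(cal['rvec']))[0]; t=np.ravel(cal['tvec'])
    d=R.T@np.linalg.inv(cal['mtx'])@[uv[0],uv[1],1]; c=-R.T@t
    return (c+d*(z-c[2])/d[2])[:2]
def circ(x,y,z,r):
    t=np.linspace(0,2*np.pi,48); return np.c_[x+r*np.cos(t),y+r*np.sin(t),0*t+z]
def silh(cal,p,m,z0):
    D,H,d=DIM[m]; M=np.zeros((480*4,640*4),np.uint8)
    for (z1,z2,r) in ((0,H-8,D/2),(H-8,H,d/2)):
        q=np.vstack([proj(cal,circ(*p,z0+z,r)) for z in(z1,z2)])
        cv2.fillConvexPoly(M,cv2.convexHull(np.int32(q*4+2)),1)
    mm=cv2.moments(M,True); return np.array([mm['m10']/mm['m00'],mm['m01']/mm['m00']])/4
def locate(cal,mask,m,z0):
    mm=cv2.moments(mask.astype(np.uint8),True); c=np.array([mm['m10']/mm['m00'],mm['m01']/mm['m00']])
    p=ray(cal,c,z0+DIM[m][1]/2)
    for _ in range(6): p=p+ray(cal,c,z0+DIM[m][1]/2)-ray(cal,silh(cal,p,m,z0),z0+DIM[m][1]/2)
    return p
E
python3 - <<'E'
from h import *
np.set_printoptions(precision=1,suppress=True)
for n in("top","scene"):
    cal=robot.calibration(n); im=robot.grab_frame(n)
    print(n)
    for m in"abcd":
        for o in robot.outline_of(n,"model_"+m):
            if o['confidence']<.3: continue
            mk=o['mask']; hsv=cv2.cvtColor(im,cv2.COLOR_BGR2HSV)[mk]
            print(m,round(o['confidence'],2),o['bbox'],mk.sum(),'sat',np.median(hsv[:,1]),locate(cal,mk,m,0))
    for o in robot.outline_of(n,"tub")[:2]: print('tub',o['confidence'],o['bbox'])
    hsv=cv2.cvtColor(im,cv2.COLOR_BGR2HSV)
    bl=cv2.inRange(hsv,(95,70,60),(125,255,255))
    _,_,st,ce=cv2.connectedComponentsWithStats(bl)
    for s,c in zip(st[1:],ce[1:]):
        if s[4]>150: print('mark',s,c,ray(cal,c,18))
    ye=cv2.inRange(hsv,(22,150,80),(35,255,255)); _,_,st,ce=cv2.connectedComponentsWithStats(ye)
    for s,c in zip(st[1:],ce[1:]):
        if s[4]>60: print('yellow',s,ray(cal,c,43))
    cv2.imwrite(f'pics/crop_{n}.png',cv2.resize(im[130:360,190:600] if n=='top' else im[160:370,140:440],None,fx=1.9 if n=='top' else 2.6,fy=1.9 if n=='top' else 2.6,interpolation=cv2.INTER_CUBIC))
E
```

```text
top
a 0.91 [469.7, 260.4, 510.2, 292.0] 874 sat 30.0 [ 478.9 -362.8]
a 0.78 [514.8, 264.9, 555.7, 290.4] 918 sat 255.0 [ 471.6 -453.1]
a 0.75 [209.0, 283.6, 230.9, 301.4] 339 sat 29.0 [446.8 147. ]
a 0.74 [401.8, 319.6, 434.2, 341.7] 495 sat 193.0 [ 381.4 -227.1]
a 0.71 [376.0, 279.8, 395.5, 306.3] 407 sat 29.0 [ 445.2 -168.8]
a 0.6 [79.8, 229.6, 134.8, 265.6] 1332 sat 30.0 [533.2 368.8]
b 0.91 [469.7, 260.4, 510.2, 292.0] 874 sat 30.0 [ 479.9 -367.8]
b 0.78 [514.8, 264.9, 555.7, 290.4] 918 sat 255.0 [ 472.5 -459.4]
b 0.75 [209.0, 283.6, 230.9, 301.4] 339 sat 29.0 [447.4 150.7]
b 0.74 [401.8, 319.6, 434.2, 341.7] 495 sat 193.0 [ 380.7 -230.1]
b 0.71 [376.0, 279.8, 395.5, 306.3] 407 sat 29.0 [ 445.8 -171. ]
b 0.6 [79.8, 229.6, 134.8, 265.6] 1332 sat 30.0 [535.2 375.7]
c 0.91 [469.7, 260.4, 510.2, 292.0] 874 sat 30.0 [ 480.9 -372.6]
c 0.78 [514.8, 264.9, 555.7, 290.4] 918 sat 255.0 [ 473.4 -465.5]
c 0.75 [209.0, 283.6, 230.9, 301.4] 339 sat 29.0 [447.9 154.1]
c 0.74 [401.8, 319.6, 434.2, 341.7] 495 sat 193.0 [ 380.2 -233. ]
c 0.71 [376.0, 279.8, 395.5, 306.3] 407 sat 29.0 [ 446.4 -173.
[... 2246 characters left out ...]
 218.7] 412 sat 169.0 [ 348.9 -254.1]
d 0.88 [183.5, 178.8, 212.4, 230.4] 937 sat 21.0 [ 448.5 -394.9]
d 0.86 [499.5, 283.9, 553.7, 348.3] 2249 sat 21.0 [491.1 375.5]
d 0.78 [269.3, 204.9, 287.4, 243.7] 632 sat 21.0 [ 430.4 -181.7]
d 0.68 [407.8, 254.1, 429.2, 284.0] 476 sat 21.0 [446.4 157.3]
d 0.34 [364.6, 315.7, 401.6, 341.7] 765 sat 57.0 [629.2 138.8]
tub 0.74 [333.1, 227.7, 370.7, 271.4]
tub 0.25 [231.4, 289.5, 262.1, 321.2]
mark [228 291  34  25 169] [244.2 302.9] [ 673.9 -128.9]
mark [272 298  34  26 176] [288.3 311. ] [657.6 -40. ]
mark [318 306  34  26 183] [334.3 319. ] [640.3  48.8]
mark [365 314  35  27 188] [381.7 327.5] [623.4 137.6]
yellow [206 275  26  41 508] [ 694.9 -170. ]
```

View pics/crop_scene.png

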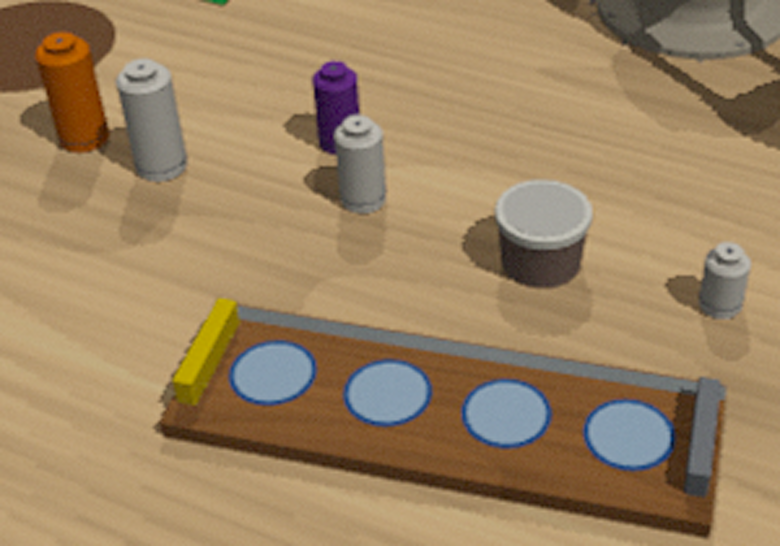

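The detections agree between the two cameras to about 2 mm. The white B is the one next to the orange one, and the white C is the one in front of the purple one. The crop confirms both, and also shows the yellow stop at the left end and a low grey rail on the robot side. Tool y will lie across the board for every grasp and placing, so I turn to that yaw first.

Request:
{"name": "servo_tool", "arguments": {
  "motion": [-1, 0, 0, 0, 0, 0, 0.221, -1, 0, 0, 0, 0, 0, 0.221, -1, 0, 0, 0, 0, 0, 0.221, -1, 0, 0, 0, 0, 0, 0.221, -1, 0, 0, 0, 0, 0, 0.221, -1, 0, 0, 0, 0, 0, 0.221, -1, 0, 0, 0, 0, 0, 0.221, -1, 0, 0, 0, 0, 0, 0.221],
  "squeeze": 25
}}

```text
time_s: 1.37
ee_pos: [253.2, 516.3, 169.3]
tool_rot: [-0.0, 0.639, 0.769, 0.0]
force: [-0.2, 0.6, 0.1]
finger_gap: 93.7
grip_force: 0.0
```

```bash
cat > go.py <<'E'
import sys
from h import *
from scipy.spatial.transform import Rotation as Ro
T=dict(A=(533,369),B=(478.5,-368.5),C=(445.7,-173),D=(447.5,157.3),m1=(673.6,-129.1),m2=(656.5,-40.7),m3=(639.5,47.7),m4=(622.4,136.1))
def go(t,z):
    s=robot.observe(); q=s['tool_rot']; R=Ro.from_quat([q[1],q[2],q[3],q[0]]).as_matrix()
    p=np.array(s['ee_pos']); d=R.T@(np.array([*T[t],z])-p)
    print('t',round(s['time_s'],2),'pos',p.round(1),'yaw',np.degrees(np.arctan2(R[1,1],R[0,1])).round(2),'tilt',np.degrees(np.arccos(-R[2,2])).round(2),'F',np.round(s['force'],1),'gap',round(s['finger_gap'],1),'grip',round(s['grip_force'],1))
    print(t,z,'units',(d/400).round(4),'rows>=',round(np.linalg.norm(d)/40,1))
for a in sys.argv[1:]:
    t,z=a.split(','); go(t,float(z))
E
python3 go.py A,170
```

```text
t 1.37 pos [253.2 516.3 169.3] yaw 10.52 tilt 0.01 F [-0.2  0.6  0.1] gap 93.7 grip 0.0
A 170.0 units [-0.4898  0.6206 -0.0017] rows>= 7.9
```

Request:
{"name": "servo_tool", "arguments": {
  "motion": [-1, -0.05, 0.062, 0, 0, 0, 0, -1, -0.05, 0.062, 0, 0, 0, 0, -1, -0.05, 0.062, 0, 0, 0, 0, -1, -0.05, 0.062, 0, 0, 0, 0, -1, -0.05, 0.062, 0, 0, 0, 0, -1, -0.05, 0.062, 0, 0, 0, 0, -1, -0.05, 0.062, 0, 0, 0, 0, -1, -0.05, 0.062, 0, 0, 0, 0]
}}

```text
time_s: 2.03
ee_pos: [479.4, 395.6, 169.4]
tool_rot: [-0.0, 0.637, 0.771, 0.0]
force: [0.6, 1.3, 0.4]
finger_gap: 93.9
grip_force: 0.0
```

Request:
{"name": "servo_tool", "arguments": {
  "motion": [-1, -0.045, 0.062, 0, 0, 0, 0, -1, -0.045, 0.062, 0, 0, 0, 0, -1, 0, 0, 0, 0, 0, 0]
}}

```text
time_s: 2.28
ee_pos: [539.3, 367.5, 168.6]
tool_rot: [0.002, 0.639, 0.769, 0.001]
force: [1.2, -0.4, -0.7]
finger_gap: 94.0
grip_force: 0.0
```

```bash
python3 go.py A,65; python3 -c "
from h import *
cv2.imwrite('pics/w1.png',robot.grab_frame('wrist'))"
```

```text
t 2.28 pos [539.3 367.5 168.6] yaw 10.58 tilt 0.23 F [ 1.2 -0.4 -0.7] gap 94.0 grip 0.0
A 65.0 units [ 0.0072 -0.0155  0.259 ] rows>= 2.6
```

View pics/w1.png

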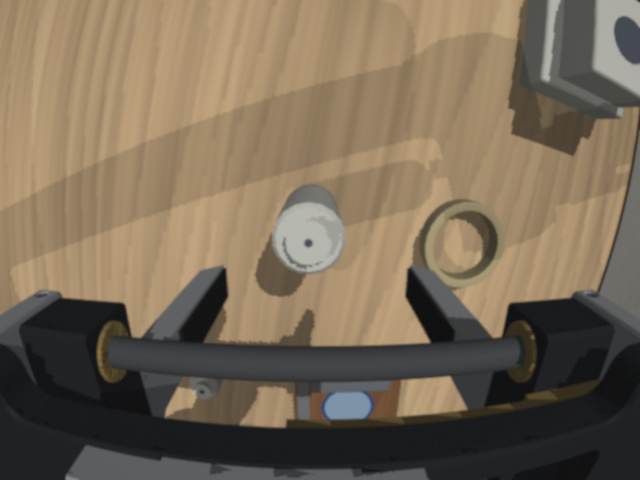

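The wrist view shows model A at about (308,240), between the finger tips at (225,270) and (408,270). I'll locate its top dot through the fisheye model.

```bash
cat >> h.py <<'E'
def wray(uv,z,cal=None):
    cal=cal or robot.calibration('wrist'); K=np.array(cal['mtx'])
    a=np.array([(uv[0]-K[0,2])/K[0,0],(uv[1]-K[1,2])/K[1,1]]); th=np.hypot(*a)
    d=np.array([*(a/max(th,1e-9)*np.sin(th)),np.cos(th)])
    R=cv2.Rodrigues(np.float64(cal['rvec']))[0]; c=-R.T@np.ravel(cal['tvec']); d=R.T@d
    return (c+d*(z-c[2])/d[2])[:2]
E
python3 -c "
from h import *
print('dot',wray((308,243),135), 'mark4',wray((347,406),18))"; python3 go.py A,65
```

```text
dot [529.48246538 370.62723066] mark4 [617.37721454 138.9965424 ]
t 2.33 pos [536.1 368.9 168.6] yaw 10.63 tilt 0.03 F [0.5 0.3 0.1] gap 94.1 grip 0.0
A 65.0 units [ 0.0018 -0.0077  0.259 ] rows>= 2.6
```

Request:
{"name": "servo_tool", "arguments": {
  "motion": [-1, 0.001, -0.004, 0.05, 0, 0, 0, -1, 0.001, -0.004, 0.05, 0, 0, 0, -1, 0, 0, 0.05, 0, 0, 0, -1, 0, 0, 0.05, 0, 0, 0, -1, 0, 0, 0.04, 0, 0, 0, -1, 0, 0, 0.018, 0, 0, 0, -1, 0, 0, 0, 0, 0, 0, -1, 0, 0, 0, 0, 0, 0]
}}

```text
time_s: 3.0
ee_pos: [529.8, 371.2, 66.4]
tool_rot: [-0.0, 0.637, 0.771, 0.0]
force: [0.4, -0.4, -0.2]
finger_gap: 94.3
grip_force: 0.0
```

```bash
python3 go.py A,65
```

```text
t 3.0 pos [529.8 371.2  66.4] yaw 10.88 tilt 0.02 F [ 0.4 -0.4 -0.2] gap 94.3 grip 0.0
A 65.0 units [-0.0069  0.0067  0.0036] rows>= 0.1
```

Request:
{"name": "servo_tool", "arguments": {
  "motion": [-1, -0.006, 0.007, 0, 0, 0, 0, -0.1, 0, 0, 0, 0, 0, 0, 1, 0, 0, 0, 0, 0, 0, 1, 0, 0, 0, 0, 0, 0, 1, 0, 0, 0, 0, 0, 0, 1, 0, 0, 0, 0, 0, 0, 1, 0, 0, 0, 0, 0, 0, 1, 0, 0, 0, 0, 0, 0]
}}

```text
time_s: 3.67
ee_pos: [533.3, 368.8, 66.1]
tool_rot: [-0.0, 0.637, 0.771, -0.0]
force: [-0.0, -0.1, 1.0]
finger_gap: 53.2
grip_force: 25.0
```

```bash
python3 go.py m1,155
```

```text
t 3.67 pos [533.3 368.8  66.1] yaw 10.84 tilt 0.01 F [-0.  -0.1  1. ] gap 53.2 grip 25.0
m1 155.0 units [-1.2885  0.1102 -0.2223] rows>= 13.1
```

A is gripped with a gap of 53 mm. I'll lift it and carry it to mark 1 by the yellow stop.

Request:
{"name": "servo_tool", "arguments": {
  "motion": [1, 0, 0, -0.03, 0, 0, 0, 1, 0, 0, -0.064, 0, 0, 0, 1, 0, 0, -0.064, 0, 0, 0, 1, 0, 0, -0.064, 0, 0, 0, 1, -0.04, 0.01, 0, 0, 0, 0, 1, -0.06, 0.01, 0, 0, 0, 0, 1, -0.08, 0.01, 0, 0, 0, 0, 1, -0.08, 0.01, 0, 0, 0, 0]
}}

```text
time_s: 4.33
ee_pos: [567.9, 268.9, 153.6]
tool_rot: [-0.001, 0.636, 0.771, -0.001]
force: [0.8, 0.5, -4.7]
finger_gap: 53.4
grip_force: 25.0
```

Request:
{"name": "servo_tool", "arguments": {
  "motion": [1, -0.08, 0.01, 0, 0, 0, 0, 1, -0.08, 0.01, 0, 0, 0, 0, 1, -0.08, 0.01, 0, 0, 0, 0, 1, -0.08, 0.01, 0, 0, 0, 0, 1, -0.08, 0.01, 0, 0, 0, 0, 1, -0.08, 0.01, 0, 0, 0, 0, 1, -0.08, 0.01, 0, 0, 0, 0, 1, -0.08, 0, 0, 0, 0, 0]
}}

```text
time_s: 5.0
ee_pos: [644.5, 22.1, 153.4]
tool_rot: [-0.001, 0.637, 0.771, -0.0]
force: [-0.1, 0.5, -4.1]
finger_gap: 53.2
grip_force: 25.0
```

Request:
{"name": "servo_tool", "arguments": {
  "motion": [1, -0.08, 0, 0, 0, 0, 0, 1, -0.08, 0, 0, 0, 0, 0, 1, -0.08, 0, 0, 0, 0, 0, 1, -0.06, 0, 0, 0, 0, 0, 1, -0.04, 0, 0, 0, 0, 0, 1, 0, 0, 0, 0, 0, 0, 1, 0, 0, 0, 0, 0, 0, 1, 0, 0, 0, 0, 0, 0]
}}

```text
time_s: 5.67
ee_pos: [669.3, -108.5, 154.2]
tool_rot: [-0.001, 0.637, 0.771, 0.0]
force: [-0.3, 1.2, -3.7]
finger_gap: 53.2
grip_force: 25.0
```

```bash
python3 go.py m1,85; python3 -c "
from h import *
im=robot.grab_frame('top'); cv2.imwrite('pics/t1.png',cv2.resize(im[100:330,180:500],None,fx=2,fy=2))"
```

```text
t 5.67 pos [ 669.3 -108.5  154.2] yaw 10.87 tilt 0.15 F [-0.3  1.2 -3.7] gap 53.2 grip 25.0
m1 85.0 units [-0.0531  0.001   0.1729] rows>= 1.8
```

View pics/t1.png

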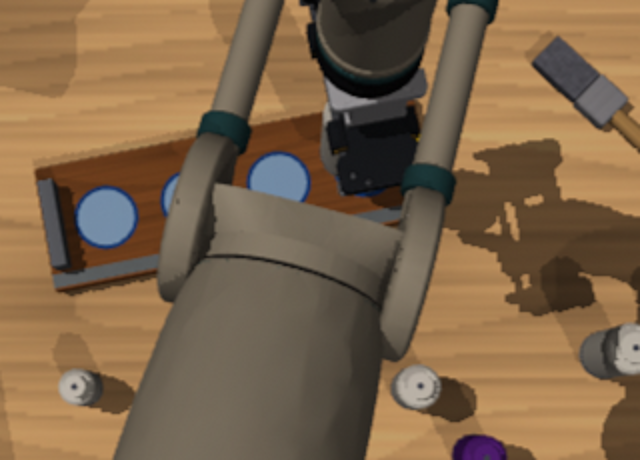

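The arm hides mark 1 in this view; the other models and the marks are undisturbed. I'll trim the position, then lower.

Request:
{"name": "servo_tool", "arguments": {
  "motion": [1, -0.03, 0.001, 0, 0, 0, 0, 1, -0.023, 0, 0.02, 0, 0, 0, 1, 0, 0, 0.04, 0, 0, 0, 1, 0, 0, 0.04, 0, 0, 0, 1, 0, 0, 0.03, 0, 0, 0, 1, 0, 0, 0.015, 0, 0, 0, 1, 0, 0, 0, 0, 0, 0, 1, 0, 0, 0, 0, 0, 0]
}}

```text
time_s: 6.38
ee_pos: [674.6, -131.0, 96.7]
tool_rot: [-0.0, 0.637, 0.771, -0.0]
force: [0.7, -0.6, -3.6]
finger_gap: 53.2
grip_force: 25.0
```

```bash
python3 go.py m1,84.5
```

```text
t 6.38 pos [ 674.6 -131.    96.7] yaw 10.85 tilt 0.01 F [ 0.7 -0.6 -3.6] gap 53.2 grip 25.0
m1 84.5 units [ 0.0051 -0.0015  0.0305] rows>= 0.3
```

Request:
{"name": "servo_tool", "arguments": {
  "motion": [1, 0.005, -0.001, 0.01, 0, 0, 0, 1, 0, 0, 0.01, 0, 0, 0, 1, 0, 0, 0.007, 0, 0, 0, 1, 0, 0, 0.003, 0, 0, 0, 1, 0, 0, 0, 0, 0, 0, 1, 0, 0, 0, 0, 0, 0]
}}

```text
time_s: 6.88
ee_pos: [673.7, -128.9, 85.0]
tool_rot: [0.0, 0.637, 0.771, 0.0]
force: [-0.6, -0.6, -4.2]
finger_gap: 53.3
grip_force: 25.0
```

```bash
python3 go.py m1,84
```

```text
t 6.88 pos [ 673.7 -128.9   85. ] yaw 10.85 tilt 0.01 F [-0.6 -0.6 -4.2] gap 53.3 grip 25.0
m1 84.0 units [-0.0004 -0.0003  0.0024] rows>= 0.0
```

Request:
{"name": "servo_tool", "arguments": {
  "motion": [1, 0, 0, 0.003, 0, 0, 0, 1, 0, 0, 0, 0, 0, 0, -0.5, 0, 0, 0, 0, 0, 0, -0.5, 0, 0, 0, 0, 0, 0, -0.5, 0, 0, 0, 0, 0, 0, -0.5, 0, 0, 0, 0, 0, 0]
}}

```text
time_s: 7.38
ee_pos: [674.1, -129.0, 84.4]
tool_rot: [0.001, 0.637, 0.771, 0.0]
force: [0.2, 0.4, 0.5]
finger_gap: 70.0
grip_force: 0.0
```

```bash
python3 go.py B,185
```

```text
t 7.38 pos [ 674.1 -129.    84.4] yaw 10.84 tilt 0.08 F [0.2 0.4 0.5] gap 70.0 grip 0.0
B 185.0 units [-0.4962 -0.5926 -0.2521] rows>= 8.1
```

Released. Now up and over to B.

Request:
{"name": "servo_tool", "arguments": {
  "motion": [-0.5, 0, 0, -0.03, 0, 0, 0, -0.5, 0, 0, -0.06, 0, 0, 0, -0.5, 0, 0, -0.08, 0, 0, 0, -0.5, 0, 0, -0.08, 0, 0, 0, -1, -0.03, -0.035, 0, 0, 0, 0, -1, -0.05, -0.06, 0, 0, 0, 0, -1, -0.06, -0.07, 0, 0, 0, 0, -1, -0.06, -0.07, 0, 0, 0, 0]
}}

```text
time_s: 8.05
ee_pos: [596.1, -225.7, 185.1]
tool_rot: [0.001, 0.636, 0.771, 0.0]
force: [0.4, -0.3, -0.8]
finger_gap: 92.6
grip_force: 0.0
```

Request:
{"name": "servo_tool", "arguments": {
  "motion": [-1, -0.06, -0.07, 0, 0, 0, 0, -1, -0.06, -0.07, 0, 0, 0, 0, -1, -0.06, -0.07, 0, 0, 0, 0, -1, -0.06, -0.07, 0, 0, 0, 0, -1, -0.05, -0.06, 0, 0, 0, 0, -1, -0.006, -0.018, 0, 0, 0, 0, -1, 0, 0, 0, 0, 0, 0, -1, 0, 0, 0, 0, 0, 0]
}}

```text
time_s: 8.72
ee_pos: [478.4, -368.1, 184.4]
tool_rot: [0.001, 0.637, 0.77, 0.001]
force: [0.1, -0.5, 0.6]
finger_gap: 94.2
grip_force: 0.0
```

```bash
python3 go.py B,58; python3 -c "
from h import *
im=robot.grab_frame('top'); cal=robot.calibration('top')
for o in robot.outline_of('top','model_a'):
    b=o['bbox']
    if 340<b[0]<400 and b[1]<200: print(o['confidence'],b,locate(cal,o['mask'],'a',18))
cv2.imwrite('pics/t2.png',cv2.resize(im[130:320,180:580],None,fx=2,fy=2))"
```

```text
t 8.72 pos [ 478.4 -368.1  184.4] yaw 10.79 tilt 0.09 F [ 0.1 -0.5  0.6] gap 94.2 grip 0.0
B 58.0 units [-0.0011 -0.0005  0.3161] rows>= 3.2
0.58 [349.1, 150.5, 380.6, 195.1] [ 674.19005027 -128.1076433 ]
```

View pics/t2.png

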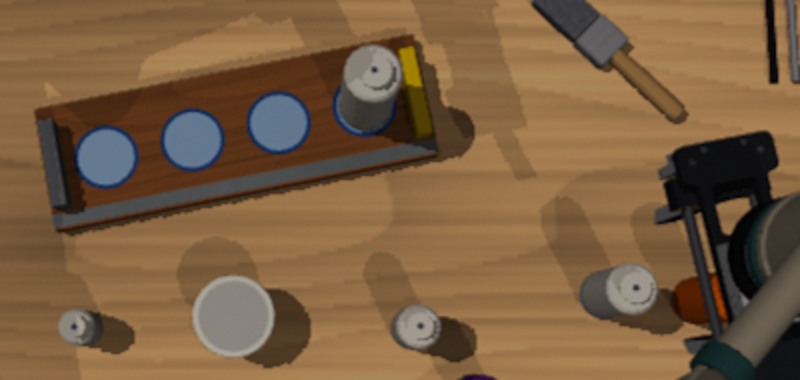

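A stands centred on mark 1, measured at (674,-128). The gripper appears right of B only because of parallax; by the measured pose it is over B. Descending on the white B.

Request:
{"name": "servo_tool", "arguments": {
  "motion": [-1, 0, 0, 0.05, 0, 0, 0, -1, 0, 0, 0.07, 0, 0, 0, -1, 0, 0, 0.07, 0, 0, 0, -1, 0, 0, 0.06, 0, 0, 0, -1, 0, 0, 0.045, 0, 0, 0, -1, 0, 0, 0.02, 0, 0, 0, -1, 0, 0, 0, 0, 0, 0, -1, 0, 0, 0, 0, 0, 0]
}}

```text
time_s: 9.48
ee_pos: [479.1, -367.8, 58.0]
tool_rot: [0.0, 0.637, 0.771, 0.0]
force: [-0.2, -1.5, 0.6]
finger_gap: 94.3
grip_force: 0.0
```

```bash
python3 go.py B,58
```

```text
t 9.48 pos [ 479.1 -367.8   58. ] yaw 10.93 tilt 0.03 F [-0.2 -1.5  0.6] gap 94.3 grip 0.0
B 58.0 units [-0.0013 -0.0017  0.0001] rows>= 0.0
```

Request:
{"name": "servo_tool", "arguments": {
  "motion": [-0.1, 0, 0, 0, 0, 0, 0, 1, 0, 0, 0, 0, 0, 0, 1, 0, 0, 0, 0, 0, 0, 1, 0, 0, 0, 0, 0, 0, 1, 0, 0, 0, 0, 0, 0, 1, 0, 0, 0, 0, 0, 0, 1, 0, 0, 0, 0, 0, 0, 1, 0, 0, 0, 0, 0, 0]
}}

```text
time_s: 10.15
ee_pos: [478.3, -368.5, 57.8]
tool_rot: [0.0, 0.637, 0.771, 0.0]
force: [1.4, -0.4, 0.5]
finger_gap: 46.6
grip_force: 25.0
```

```bash
python3 go.py m2,178
```

```text
t 10.15 pos [ 478.3 -368.5   57.8] yaw 10.83 tilt 0.04 F [ 1.4 -0.4  0.5] gap 46.6 grip 25.0
m2 178.0 units [ 0.721   0.5919 -0.3003] rows>= 9.8
```

Request:
{"name": "servo_tool", "arguments": {
  "motion": [1, 0, 0, -0.03, 0, 0, 0, 1, 0, 0, -0.06, 0, 0, 0, 1, 0, 0, -0.08, 0, 0, 0, 1, 0, 0, -0.08, 0, 0, 0, 1, 0.02, 0, -0.05, 0, 0, 0, 1, 0.05, 0, 0, 0, 0, 0, 1, 0.08, 0, 0, 0, 0, 0, 1, 0.08, 0, 0, 0, 0, 0]
}}

```text
time_s: 10.82
ee_pos: [460.1, -277.4, 177.2]
tool_rot: [-0.0, 0.638, 0.77, 0.0]
force: [0.7, 1.2, -2.6]
finger_gap: 46.9
grip_force: 25.0
```

Request:
{"name": "servo_tool", "arguments": {
  "motion": [1, 0.08, 0, 0, 0, 0, 0, 1, 0.08, 0, 0, 0, 0, 0, 1, 0.08, 0, 0, 0, 0, 0, 1, 0.08, 0, 0, 0, 0, 0, 1, 0.08, 0.02, 0, 0, 0, 0, 1, 0.06, 0.04, 0, 0, 0, 0, 1, 0.03, 0.06, 0, 0, 0, 0, 1, 0, 0.08, 0, 0, 0, 0]
}}

```text
time_s: 11.48
ee_pos: [499.7, -67.1, 177.7]
tool_rot: [-0.002, 0.636, 0.771, -0.0]
force: [0.6, -0.6, -1.7]
finger_gap: 46.8
grip_force: 25.0
```

Request:
{"name": "servo_tool", "arguments": {
  "motion": [1, 0, 0.08, 0, 0, 0, 0, 1, 0, 0.08, 0, 0, 0, 0, 1, 0, 0.08, 0, 0, 0, 0, 1, 0, 0.07, 0, 0, 0, 0, 1, 0, 0.05, 0, 0, 0, 0, 1, 0, 0.03, 0, 0, 0, 0, 1, 0, 0, 0, 0, 0, 0, 1, 0, 0, 0, 0, 0, 0]
}}

```text
time_s: 12.15
ee_pos: [654.8, -41.0, 176.3]
tool_rot: [-0.001, 0.637, 0.771, -0.001]
force: [-1.1, 0.1, -2.2]
finger_gap: 47.2
grip_force: 25.0
```

```bash
python3 go.py m2,76
```

```text
t 12.15 pos [654.8 -41.  176.3] yaw 10.87 tilt 0.18 F [-1.1  0.1 -2.2] gap 47.2 grip 25.0
m2 76.0 units [-0.0003  0.0051  0.2508] rows>= 2.5
```

Request:
{"name": "servo_tool", "arguments": {
  "motion": [1, 0, 0.003, 0.03, 0, 0, 0, 1, 0, 0, 0.05, 0, 0, 0, 1, 0, 0, 0.06, 0, 0, 0, 1, 0, 0, 0.05, 0, 0, 0, 1, 0, 0, 0.03, 0, 0, 0, 1, 0, 0, 0.015, 0, 0, 0, 1, 0, 0, 0, 0, 0, 0, 1, 0, 0, 0, 0, 0, 0]
}}

```text
time_s: 12.82
ee_pos: [656.4, -41.2, 84.3]
tool_rot: [0.0, 0.637, 0.771, 0.0]
force: [-0.4, -0.9, -2.6]
finger_gap: 46.7
grip_force: 25.0
```

```bash
python3 go.py m2,76
```

```text
t 12.82 pos [656.4 -41.2  84.3] yaw 10.83 tilt 0.02 F [-0.4 -0.9 -2.6] gap 46.7 grip 25.0
m2 76.0 units [0.0011 0.0005 0.0207] rows>= 0.2
```

Request:
{"name": "servo_tool", "arguments": {
  "motion": [1, 0, 0, 0.009, 0, 0, 0, 1, 0, 0, 0.007, 0, 0, 0, 1, 0.001, 0, 0.005, 0, 0, 0, 1, 0, 0, 0, 0, 0, 0, 1, 0, 0, 0, 0, 0, 0, -0.4, 0, 0, 0, 0, 0, 0, -0.4, 0, 0, 0, 0, 0, 0, -0.4, 0, 0, 0, 0, 0, 0]
}}

```text
time_s: 13.48
ee_pos: [656.9, -40.5, 75.6]
tool_rot: [0.0, 0.637, 0.771, 0.0]
force: [-0.2, 0.5, -0.4]
finger_gap: 62.7
grip_force: 0.0
```

```bash
python3 go.py C,190
```

```text
t 13.48 pos [656.9 -40.5  75.6] yaw 10.85 tilt 0.03 F [-0.2  0.5 -0.4] gap 62.7 grip 0.0
C 190.0 units [-0.226  -0.5808 -0.2864] rows>= 6.9
```

Request:
{"name": "servo_tool", "arguments": {
  "motion": [-0.4, 0, 0, -0.03, 0, 0, 0, -0.4, 0, 0, -0.07, 0, 0, 0, -0.4, 0, 0, -0.09, 0, 0, 0, -0.4, 0, 0, -0.09, 0, 0, 0, -1, 0, -0.05, 0, 0, 0, 0, -1, -0.03, -0.07, 0, 0, 0, 0, -1, -0.03, -0.08, 0, 0, 0, 0, -1, -0.03, -0.08, 0, 0, 0, 0]
}}

```text
time_s: 14.15
ee_pos: [552.6, -97.2, 187.5]
tool_rot: [0.0, 0.637, 0.771, 0.0]
force: [-0.0, -0.7, 0.5]
finger_gap: 89.2
grip_force: 0.0
```

Request:
{"name": "servo_tool", "arguments": {
  "motion": [-1, -0.03, -0.08, 0, 0, 0, 0, -1, -0.03, -0.08, 0, 0, 0, 0, -1, -0.03, -0.07, 0, 0, 0, 0, -1, -0.03, -0.05, 0, 0, 0, 0, -1, -0.016, -0.02, 0, 0, 0, 0, -1, 0, 0, 0, 0, 0, 0, -1, 0, 0, 0, 0, 0, 0, -1, 0, 0, 0, 0, 0, 0]
}}

```text
time_s: 14.82
ee_pos: [447.1, -172.5, 187.3]
tool_rot: [0.0, 0.637, 0.771, 0.001]
force: [0.7, 0.6, -0.7]
finger_gap: 94.2
grip_force: 0.0
```

```bash
python3 go.py C,35; python3 -c "
from h import *
im=robot.grab_frame('top'); cal=robot.calibration('top')
for o in robot.outline_of('top','model_b'):
    b=o['bbox']
    print(o['confidence'],b,locate(cal,o['mask'],'a' if b[0]>340 else 'b',18))
cv2.imwrite('pics/w2.png',robot.grab_frame('wrist'))"
```

```text
t 14.82 pos [ 447.1 -172.5  187.3] yaw 10.86 tilt 0.07 F [ 0.7  0.6 -0.7] gap 94.2 grip 0.0
C 35.0 units [-0.0008 -0.004   0.3807] rows>= 3.8
0.77 [348.2, 150.0, 383.0, 197.4] [ 673.67896313 -128.81357687]
0.76 [539.5, 265.2, 558.6, 289.7] [ 471.74520558 -469.89223411]
0.67 [210.2, 286.1, 231.3, 302.1] [446.61201809 147.14948009]
0.66 [304.2, 167.4, 331.1, 204.7] [658.3119166  -39.92719583]
```

View pics/w2.png

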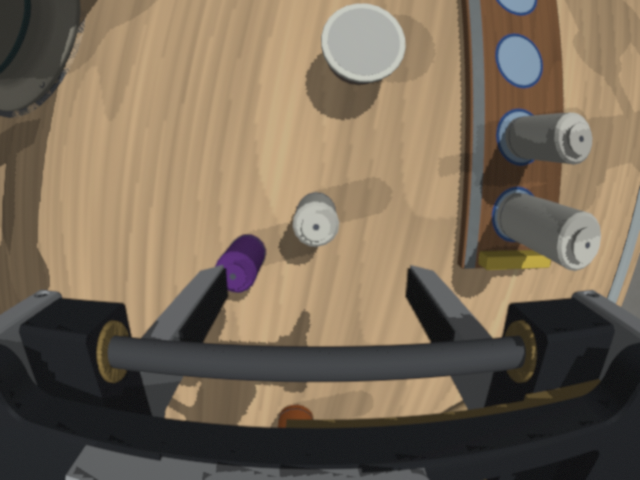

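B stands centred on mark 2. In the wrist view the white C is between the fingers at (316,225), and the purple look-alike at (240,270) lies to one side. I'll descend with the opening reduced a little.

Request:
{"name": "servo_tool", "arguments": {
  "motion": [-0.6, 0, -0.003, 0.04, 0, 0, 0, -0.6, 0, 0, 0.06, 0, 0, 0, -0.6, 0, 0, 0.08, 0, 0, 0, -0.6, 0, 0, 0.08, 0, 0, 0, -0.6, 0, 0, 0.06, 0, 0, 0, -0.6, 0, 0, 0.04, 0, 0, 0, -0.6, 0, 0, 0.02, 0, 0, 0, -0.6, 0, 0, 0, 0, 0, 0]
}}

```text
time_s: 15.63
ee_pos: [443.9, -172.0, 33.5]
tool_rot: [-0.002, 0.637, 0.771, -0.0]
force: [-0.2, 0.1, -0.1]
finger_gap: 75.4
grip_force: 0.0
```

Request:
{"name": "servo_tool", "arguments": {
  "motion": [-0.6, 0, 0, 0, 0, 0, 0, 0, 0, 0, 0, 0, 0, 0, 1, 0, 0, 0, 0, 0, 0, 1, 0, 0, 0, 0, 0, 0, 1, 0, 0, 0, 0, 0, 0, 1, 0, 0, 0, 0, 0, 0, 1, 0, 0, 0, 0, 0, 0]
}}

```text
time_s: 16.22
ee_pos: [445.2, -173.3, 35.7]
tool_rot: [0.001, 0.637, 0.771, 0.0]
force: [1.0, 0.3, 2.1]
finger_gap: 40.1
grip_force: 25.0
```

```bash
python3 go.py m3,155
```

```text
t 16.22 pos [ 445.2 -173.3   35.7] yaw 10.83 tilt 0.08 F [1.  0.3 2.1] gap 40.1 grip 25.0
m3 155.0 units [ 0.4513  0.5813 -0.2978] rows>= 7.9
```

Request:
{"name": "servo_tool", "arguments": {
  "motion": [1, 0, 0, -0.03, 0, 0, 0, 1, 0, 0, -0.06, 0, 0, 0, 1, 0, 0, -0.08, 0, 0, 0, 1, 0, 0, -0.08, 0, 0, 0, 1, 0.03, 0, -0.05, 0, 0, 0, 1, 0.06, 0, 0, 0, 0, 0, 1, 0.08, 0.01, 0, 0, 0, 0, 1, 0.08, 0.03, 0, 0, 0, 0]
}}

```text
time_s: 16.88
ee_pos: [439.8, -71.3, 155.4]
tool_rot: [-0.0, 0.638, 0.77, -0.0]
force: [-0.3, 0.4, -2.1]
finger_gap: 40.0
grip_force: 25.0
```

Request:
{"name": "servo_tool", "arguments": {
  "motion": [1, 0.08, 0.04, 0, 0, 0, 0, 1, 0.07, 0.06, 0, 0, 0, 0, 1, 0.05, 0.08, 0, 0, 0, 0, 1, 0, 0.09, 0, 0, 0, 0, 1, 0, 0.09, 0, 0, 0, 0, 1, 0, 0.08, 0, 0, 0, 0, 1, 0, 0.06, 0, 0, 0, 0, 1, 0, 0.04, 0, 0, 0, 0]
}}

```text
time_s: 17.55
ee_pos: [640.9, 48.0, 154.0]
tool_rot: [-0.0, 0.637, 0.771, -0.0]
force: [0.2, -0.1, -2.2]
finger_gap: 40.6
grip_force: 25.0
```

Request:
{"name": "servo_tool", "arguments": {
  "motion": [1, 0, 0, 0, 0, 0, 0, 1, 0, 0, 0, 0, 0, 0, 1, 0, 0, 0, 0, 0, 0]
}}

```text
time_s: 17.8
ee_pos: [637.1, 47.1, 154.7]
tool_rot: [-0.001, 0.637, 0.771, -0.001]
force: [-0.2, 0.7, -1.3]
finger_gap: 40.1
grip_force: 25.0
```

```bash
python3 go.py m3,53.7
```

```text
t 17.8 pos [637.1  47.1 154.7] yaw 10.84 tilt 0.15 F [-0.2  0.7 -1.3] gap 40.1 grip 25.0
m3 53.7 units [2.000e-04 6.800e-03 2.524e-01] rows>= 2.5
```

Request:
{"name": "servo_tool", "arguments": {
  "motion": [1, 0, 0.003, 0.03, 0, 0, 0, 1, 0, 0, 0.05, 0, 0, 0, 1, 0, 0, 0.06, 0, 0, 0, 1, 0, 0, 0.05, 0, 0, 0, 1, 0, 0, 0.03, 0, 0, 0, 1, 0, 0, 0.012, 0, 0, 0, 1, 0, 0, 0, 0, 0, 0, 1, 0, 0, 0, 0, 0, 0]
}}

```text
time_s: 18.47
ee_pos: [639.7, 47.3, 63.3]
tool_rot: [0.0, 0.637, 0.771, 0.0]
force: [0.2, -0.6, -1.7]
finger_gap: 40.4
grip_force: 25.0
```

```bash
python3 go.py m3,53.5
```

```text
t 18.47 pos [639.7  47.3  63.3] yaw 10.83 tilt 0.05 F [ 0.2 -0.6 -1.7] gap 40.4 grip 25.0
m3 53.5 units [ 0.001  -0.0003  0.0246] rows>= 0.2
```

Request:
{"name": "servo_tool", "arguments": {
  "motion": [1, 0.001, 0, 0.01, 0, 0, 0, 1, 0, 0, 0.008, 0, 0, 0, 1, 0, 0, 0.006, 0, 0, 0, 1, 0, 0, 0, 0, 0, 0, 1, 0, 0, 0, 0, 0, 0, -0.3, 0, 0, 0, 0, 0, 0, -0.3, 0, 0, 0, 0, 0, 0, -0.3, 0, 0, 0, 0, 0, 0]
}}

```text
time_s: 19.13
ee_pos: [639.7, 47.9, 52.8]
tool_rot: [-0.0, 0.637, 0.771, 0.0]
force: [0.0, -0.3, -0.1]
finger_gap: 56.8
grip_force: 0.0
```

```bash
python3 go.py D,160
```

```text
t 19.13 pos [639.7  47.9  52.8] yaw 10.85 tilt 0.0 F [ 0.  -0.3 -0.1] gap 56.8 grip 0.0
D 160.0 units [ 0.359  -0.4206 -0.268 ] rows>= 6.1
```

Request:
{"name": "servo_tool", "arguments": {
  "motion": [-0.3, 0, 0, -0.03, 0, 0, 0, -0.3, 0, 0, -0.07, 0, 0, 0, -0.3, 0, 0, -0.08, 0, 0, 0, -0.3, 0, 0, -0.08, 0, 0, 0, -1, 0.03, -0.03, 0, 0, 0, 0, -1, 0.06, -0.07, 0, 0, 0, 0, -1, 0.06, -0.07, 0, 0, 0, 0, -1, 0.06, -0.07, 0, 0, 0, 0]
}}

```text
time_s: 19.8
ee_pos: [528.5, 112.7, 156.6]
tool_rot: [-0.0, 0.638, 0.77, 0.0]
force: [-0.1, 0.3, 0.2]
finger_gap: 84.0
grip_force: 0.0
```

Request:
{"name": "servo_tool", "arguments": {
  "motion": [-1, 0.06, -0.07, 0, 0, 0, 0, -1, 0.05, -0.06, 0, 0, 0, 0, -1, 0.03, -0.04, 0, 0, 0, 0, -1, 0.009, -0.011, 0, 0, 0, 0, -1, 0, 0, 0, 0, 0, 0, -1, 0, 0, 0, 0, 0, 0, -1, 0, 0, 0, 0, 0, 0]
}}

```text
time_s: 20.38
ee_pos: [449.1, 156.8, 156.9]
tool_rot: [0.001, 0.637, 0.771, 0.0]
force: [-0.4, -0.3, 0.1]
finger_gap: 93.5
grip_force: 0.0
```

```bash
python3 go.py D,16; python3 -c "
from h import *
im=robot.grab_frame('top'); cal=robot.calibration('top')
for o in robot.outline_of('top','model_b'):
    b=o['bbox']
    if b[3]<215: print(o['confidence'],b,locate(cal,o['mask'],'a' if b[0]>340 else 'b' if b[0]>300 else 'c',18))
cv2.imwrite('pics/w3.png',robot.grab_frame('wrist'))"
```

```text
t 20.38 pos [449.1 156.8 156.9] yaw 10.8 tilt 0.07 F [-0.4 -0.3  0.1] gap 93.5 grip 0.0
D 16.0 units [ 0.0022 -0.004   0.3523] rows>= 3.5
0.84 [349.8, 151.6, 381.3, 195.2] [ 673.55852236 -128.37729806]
0.79 [261.4, 179.5, 285.0, 209.4] [641.75862683  47.88812385]
0.61 [303.5, 165.8, 330.0, 201.0] [659.24191378 -40.07902825]
```

View pics/w3.png

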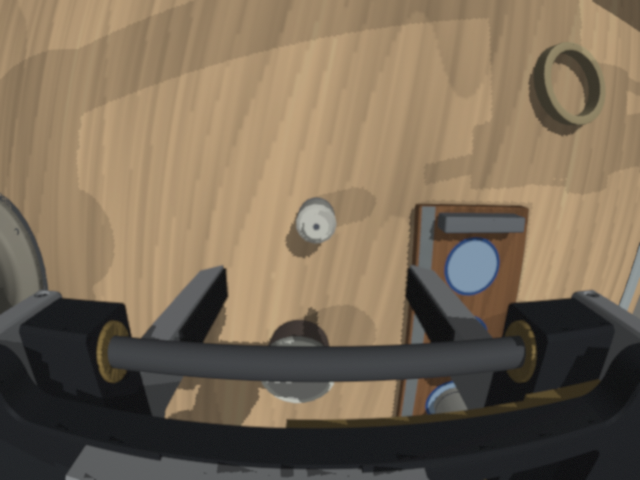

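D is centred between the fingers at (316,225), with the tub well clear. Descend and grip.

Request:
{"name": "servo_tool", "arguments": {
  "motion": [-0.6, 0.001, -0.003, 0.04, 0, 0, 0, -0.6, 0, 0, 0.07, 0, 0, 0, -0.6, 0, 0, 0.08, 0, 0, 0, -0.6, 0, 0, 0.07, 0, 0, 0, -0.6, 0, 0, 0.05, 0, 0, 0, -0.6, 0, 0, 0.03, 0, 0, 0, -0.6, 0, 0, 0.01, 0, 0, 0, -0.6, 0, 0, 0, 0, 0, 0]
}}

```text
time_s: 21.2
ee_pos: [445.8, 157.0, 15.7]
tool_rot: [-0.001, 0.637, 0.771, -0.001]
force: [-0.1, -0.7, -0.1]
finger_gap: 74.9
grip_force: 0.0
```

Request:
{"name": "servo_tool", "arguments": {
  "motion": [-0.6, 0, 0, 0, 0, 0, 0, 0, 0, 0, 0, 0, 0, 0, 1, 0, 0, 0, 0, 0, 0, 1, 0, 0, 0, 0, 0, 0, 1, 0, 0, 0, 0, 0, 0, 1, 0, 0, 0, 0, 0, 0, 1, 0, 0, 0, 0, 0, 0]
}}

```text
time_s: 21.78
ee_pos: [446.2, 157.5, 17.1]
tool_rot: [0.0, 0.637, 0.771, 0.0]
force: [-0.1, 0.2, 0.2]
finger_gap: 38.8
grip_force: 0.0
```

```bash
python3 go.py m4,135
```

```text
t 21.78 pos [446.2 157.5  17.1] yaw 10.85 tilt 0.04 F [-0.1  0.2  0.2] gap 38.8 grip 0.0
m4 135.0 units [-0.1354  0.4227 -0.2944] rows>= 5.3
```

Not yet closed; I'll give it more rows.

Request:
{"name": "servo_tool", "arguments": {
  "motion": [1, 0, 0, 0, 0, 0, 0, 1, 0, 0, 0, 0, 0, 0, 1, 0, 0, 0, 0, 0, 0, 1, 0, 0, 0, 0, 0, 0]
}}

```text
time_s: 22.12
ee_pos: [446.3, 157.5, 16.9]
tool_rot: [0.0, 0.637, 0.771, 0.0]
force: [-0.0, -0.7, 0.6]
finger_gap: 19.0
grip_force: 25.0
```

```bash
python3 go.py m4,135
```

```text
t 22.12 pos [446.3 157.5  16.9] yaw 10.85 tilt 0.02 F [-0.  -0.7  0.6] gap 19.0 grip 25.0
m4 135.0 units [-0.1353  0.4225 -0.2951] rows>= 5.3
```

```bash
python3 -c "
from h import *
a=robot.grab_frame('wrist'); b=robot.grab_frame('scene')
cv2.imwrite('pics/w4.png',np.hstack([cv2.resize(a[100:420,150:490],(425,400)),cv2.resize(b[215:320,370:470],(375,400),interpolation=cv2.INTER_CUBIC)]))"
```

```text
(no output)
```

View pics/w4.png

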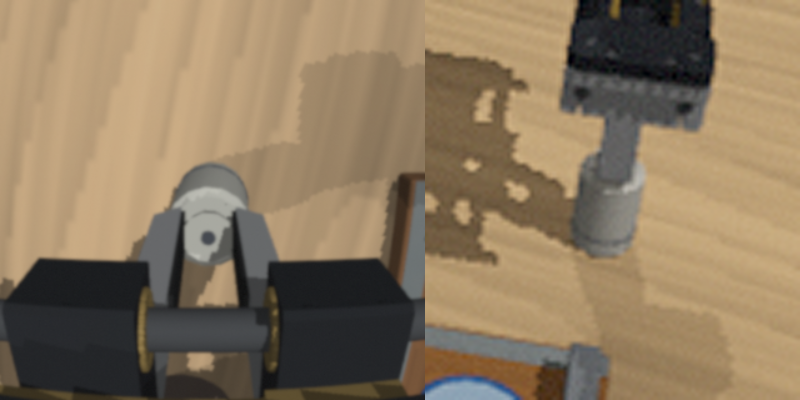

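The jaws look closed on D's narrow plug instead of its wall, although the TCP reads z = 17. I'll project the TCP into the scene picture and locate D again.

```bash
python3 -c "
from h import *
np.set_printoptions(precision=1,suppress=True)
s=robot.observe(); p=np.array(s['ee_pos']); im=robot.grab_frame('scene'); cal=robot.calibration('scene')
print(p, 'tcp',proj(cal,p),'tcp+35',proj(cal,p+[0,0,35]),'D top',proj(cal,[447.5,157.3,60]),'D foot',proj(cal,[447.5,157.3,0]))
for o in robot.outline_of('scene','model_d'):
    b=o['bbox']
    if 390<b[0]<440 and b[1]>240 and b[3]<300: print(o['confidence'],b,locate(cal,o['mask'],'d',0))
x0,y0=370,200; c=cv2.resize(im[200:310,370:480],None,fx=5,fy=5,interpolation=cv2.INTER_CUBIC)
t=np.linspace(0,1,2)
for P,col in ((p,(0,0,255)),(p+[0,0,35],(0,255,0)),([447.5,157.3,0],(255,0,0)),([447.5,157.3,60],(255,255,0))):
    u=(proj(cal,P)[0]-[x0,y0]+.5)*5; cv2.circle(c,tuple(np.int32(u)),5,col,2)
cv2.imwrite('pics/s5.png',c)"
```

```text
[446.3 157.5  16.9] tcp [[417.8 271. ]] tcp+35 [[420.  258.6]] D top [[420.3 256. ]] D foot [[416.5 277.1]]
0.9 [408.6, 256.9, 428.9, 280.1] [454.4 158.7]
```

View pics/s5.png

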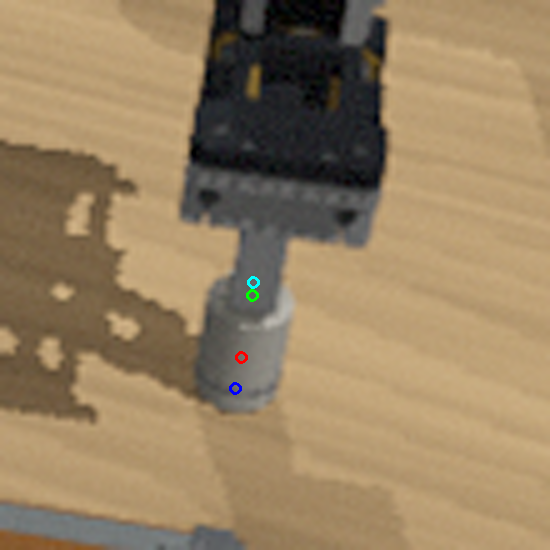

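```bash
python3 -c "
from h import *
np.set_printoptions(precision=1,suppress=True)
p=np.array([446.3,157.5,16.9]); cal=robot.calibration('scene')
x=np.array([-.19,.982,0]);y=np.array([.982,.19,0])
for v in (0,59,88):
  for dz in (97,130): print(v,dz,[proj(cal,p+y*v+x*u+[0,0,dz])[0] for u in(-37.5,37.5)])
for v in (9.5,22): print('finger tip near',v,[proj(cal,p+y*v+x*u)[0] for u in(-8,8)])
print('scene palm corners seen (407,243),(442.4,249)')
s=robot.observe();print(s['force'],s['finger_gap'],s['grip_force'],s['q'])
"
```

```text
0 97 [array([405. , 232.6]), array([443.5, 238. ])]
0 130 [array([406.9, 219.3]), array([446.3, 224.7])]
59 97 [array([401.9, 251.7]), array([442.2, 257.6])]
59 130 [array([403.8, 238.2]), array([445.1, 244.1])]
88 97 [array([400.2, 261.7]), array([441.5, 267.9])]
88 130 [array([402.1, 248.2]), array([444.5, 254.4])]
finger tip near 9.5 [array([413.6, 273.5]), array([421.3, 274.7])]
finger tip near 22 [array([413.1, 277.5]), array([420.8, 278.7])]
scene palm corners seen (407,243),(442.4,249)
[ 0.8 -0.3  0.1] 19.24886802923981 25.000042857136577 [0.2 0.3 1.9 0.  0.9 0. ]
```

```bash
cat >> h.py <<'E'
def wproj(P,cal):
    R=cv2.Rodrigues(np.float64(cal['rvec']))[0]; c=R@np.array(P)+np.ravel(cal['tvec']); K=np.array(cal['mtx'])
    r=np.hypot(c[0],c[1]); th=np.arctan2(r,c[2]); return np.array([K[0,2]+K[0,0]*th*c[0]/r,K[1,2]+K[1,1]*th*c[1]/r])
E
python3 -c "
from h import *
np.set_printoptions(precision=0,suppress=True)
cal=robot.calibration('wrist'); p=np.array(robot.observe()['ee_pos'])
R=cv2.Rodrigues(np.float64(cal['rvec']))[0]; print('cam rel tcp',-R.T@np.ravel(cal['tvec'])-p)
x=np.array([-.19,.982,0]);y=np.array([.982,.19,0])
for dz in (0,19,33,50):
  print(dz,[wproj(p+y*v+x*8+[0,0,dz],cal) for v in(-47,47,-9.5,9.5)])
print('D dot (pred)',wproj([447.5,157.3,60],cal),'D shoulder z52 +u edge',wproj(np.array([447.5,157.3,52])+x*18,cal),'foot',wproj(np.array([447.5,157.3,0])+x*18,cal))
"
```

```text
cam rel tcp [-13.  69. 216.]
0 [array([240., 249.]), array([393., 249.]), array([301., 249.]), array([333., 249.])]
19 [array([234., 259.]), array([400., 258.]), array([300., 259.]), array([334., 259.])]
33 [array([228., 267.]), array([405., 266.]), array([299., 267.]), array([335., 267.])]
50 [array([221., 278.]), array([413., 277.]), array([297., 278.]), array([337., 278.])]
D dot (pred) [319. 289.] D shoulder z52 +u edge [319. 250.] foot [319. 228.]
```

The wrist view explains it. The open finger tips showed at (225,270) and (408,270), which puts the real tips about 35 mm above the reported TCP. So D is standing correctly, held by its plug. I'll open, go 18 mm lower and grip the wall.

Request:
{"name": "servo_tool", "arguments": {
  "motion": [-0.6, 0, 0, 0, 0, 0, 0, -0.6, 0, 0, 0, 0, 0, 0, -0.6, 0, 0, 0, 0, 0, 0, -0.6, 0, 0, 0, 0, 0, 0, -0.6, 0, 0, 0, 0, 0, 0, -0.6, 0, 0, 0, 0, 0, 0, -0.6, 0, 0, 0, 0, 0, 0]
}}

```text
time_s: 22.9
ee_pos: [446.1, 157.4, 16.9]
tool_rot: [-0.0, 0.637, 0.771, 0.0]
force: [0.1, 0.6, 0.6]
finger_gap: 62.2
grip_force: 0.0
```

Request:
{"name": "servo_tool", "arguments": {
  "motion": [-0.6, 0, 0.002, 0.01, 0, 0, 0, -0.6, 0, 0, 0.015, 0, 0, 0, -0.6, 0, 0, 0.012, 0, 0, 0, -0.6, 0, 0, 0.008, 0, 0, 0, -0.6, 0, 0, 0, 0, 0, 0, -0.6, 0, 0, 0, 0, 0, 0]
}}

```text
time_s: 23.4
ee_pos: [446.6, 157.5, -1.6]
tool_rot: [-0.0, 0.637, 0.771, -0.0]
force: [0.0, -0.1, 0.5]
finger_gap: 75.6
grip_force: 0.0
```

Request:
{"name": "servo_tool", "arguments": {
  "motion": [0, 0, 0, 0, 0, 0, 0, 1, 0, 0, 0, 0, 0, 0, 1, 0, 0, 0, 0, 0, 0, 1, 0, 0, 0, 0, 0, 0, 1, 0, 0, 0, 0, 0, 0, 1, 0, 0, 0, 0, 0, 0, 1, 0, 0, 0, 0, 0, 0, 1, 0, 0, 0, 0, 0, 0]
}}

```text
time_s: 24.07
ee_pos: [447.2, 157.6, -1.0]
tool_rot: [0.0, 0.637, 0.771, 0.0]
force: [0.5, 0.1, 0.2]
finger_gap: 35.2
grip_force: 25.0
```

```bash
python3 go.py m4,125
```

```text
t 24.07 pos [447.2 157.6  -1. ] yaw 10.84 tilt 0.04 F [0.5 0.1 0.2] gap 35.2 grip 25.0
m4 125.0 units [-0.1353  0.4203 -0.3148] rows>= 5.4
```

Now gripped on the wall with a gap of 35 mm. Lift and carry to mark 4.

Request:
{"name": "servo_tool", "arguments": {
  "motion": [1, 0, 0, -0.03, 0, 0, 0, 1, 0, 0, -0.06, 0, 0, 0, 1, 0, 0, -0.07, 0, 0, 0, 1, 0, 0, -0.06, 0, 0, 0, 1, 0, 0.02, -0.04, 0, 0, 0, 1, -0.02, 0.04, 0, 0, 0, 0, 1, -0.03, 0.06, 0, 0, 0, 0, 1, -0.03, 0.07, 0, 0, 0, 0]
}}

```text
time_s: 24.73
ee_pos: [527.1, 140.4, 103.5]
tool_rot: [-0.0, 0.637, 0.771, -0.0]
force: [0.5, -0.4, -0.4]
finger_gap: 34.6
grip_force: 25.0
```

Request:
{"name": "servo_tool", "arguments": {
  "motion": [1, -0.02, 0.07, 0, 0, 0, 0, 1, -0.02, 0.07, 0, 0, 0, 0, 1, -0.015, 0.05, 0, 0, 0, 0, 1, 0, 0.03, 0, 0, 0, 0, 1, 0, 0.01, 0, 0, 0, 0, 1, 0, 0, 0, 0, 0, 0, 1, 0, 0, 0, 0, 0, 0, 1, 0, 0, 0, 0, 0, 0]
}}

```text
time_s: 25.4
ee_pos: [620.6, 136.3, 102.8]
tool_rot: [-0.001, 0.637, 0.771, -0.0]
force: [-0.1, 0.1, -0.0]
finger_gap: 35.3
grip_force: 25.0
```

```bash
python3 go.py m4,17
```

```text
t 25.4 pos [620.6 136.3 102.8] yaw 10.87 tilt 0.08 F [-0.1  0.1 -0. ] gap 35.3 grip 25.0
m4 17.0 units [-0.0013  0.0047  0.2144] rows>= 2.1
```

Request:
{"name": "servo_tool", "arguments": {
  "motion": [1, 0, 0.003, 0.03, 0, 0, 0, 1, 0, 0, 0.05, 0, 0, 0, 1, 0, 0, 0.05, 0, 0, 0, 1, 0, 0, 0.04, 0, 0, 0, 1, 0, 0, 0.02, 0, 0, 0, 1, 0, 0, 0, 0, 0, 0, 1, 0, 0, 0, 0, 0, 0]
}}

```text
time_s: 25.98
ee_pos: [622.8, 136.4, 26.7]
tool_rot: [-0.0, 0.637, 0.771, -0.0]
force: [-0.1, -0.1, -0.0]
finger_gap: 35.0
grip_force: 25.0
```

```bash
python3 go.py m4,17
```

```text
t 25.98 pos [622.8 136.4  26.7] yaw 10.85 tilt 0.03 F [-0.1 -0.1 -0. ] gap 35.0 grip 25.0
m4 17.0 units [-0.0006 -0.0012  0.0243] rows>= 0.2
```

Request:
{"name": "servo_tool", "arguments": {
  "motion": [1, 0, 0, 0.01, 0, 0, 0, 1, 0, 0, 0.008, 0, 0, 0, 1, 0, 0, 0.006, 0, 0, 0, 1, 0, 0, 0, 0, 0, 0, 1, 0, 0, 0, 0, 0, 0, -0.3, 0, 0, 0, 0, 0, 0, -0.3, 0, 0, 0, 0, 0, 0, -0.3, 0, 0, 0, 0, 0, 0]
}}

```text
time_s: 26.65
ee_pos: [623.5, 136.4, 17.6]
tool_rot: [0.0, 0.637, 0.771, 0.0]
force: [-0.6, 1.1, 0.2]
finger_gap: 51.9
grip_force: 0.0
```

Request:
{"name": "servo_tool", "arguments": {
  "motion": [-0.3, 0, 0, 0, 0, 0, 0, -0.3, 0, 0, -0.03, 0, 0, 0, -0.3, 0, 0, -0.06, 0, 0, 0, -0.3, 0, 0, -0.08, 0, 0, 0, -0.3, 0, 0, -0.08, 0, 0, 0, -0.3, 0, 0, -0.08, 0, 0, 0, -0.3, 0, 0, -0.05, 0, 0, 0]
}}

```text
time_s: 27.23
ee_pos: [624.6, 136.5, 173.2]
tool_rot: [0.002, 0.637, 0.771, 0.002]
force: [0.5, -0.4, 1.1]
finger_gap: 61.1
grip_force: 0.0
```

Request:
{"name": "servo_tool", "arguments": {
  "motion": [-0.3, 0.02, -0.05, 0, 0, 0, 0, -0.3, 0.04, -0.07, 0, 0, 0, 0, -0.3, 0.05, -0.08, 0, 0, 0, 0, -0.3, 0.05, -0.08, 0, 0, 0, 0, -0.3, 0.05, -0.08, 0, 0, 0, 0, -0.3, 0.05, -0.07, 0, 0, 0, 0, -0.3, 0.03, -0.04, 0, 0, 0, 0, -0.3, 0, 0, 0, 0, 0, 0]
}}

```text
time_s: 27.9
ee_pos: [412.4, 216.1, 169.8]
tool_rot: [-0.001, 0.636, 0.772, -0.0]
force: [0.2, -0.6, -0.1]
finger_gap: 61.4
grip_force: 0.0
```

```bash
python3 go.py m4,17; python3 -c "
from h import *
np.set_printoptions(precision=1,suppress=True)
M=dict(a=(673.6,-129.1),b=(656.5,-40.7),c=(639.5,47.7),d=(622.4,136.1))
for n in('top','scene'):
    im=robot.grab_frame(n); cal=robot.calibration(n)
    for o in robot.outline_of(n,'model_b'):
        mm=o['mask']
        for k in M:
            p=locate(cal,mm,k,18)
            if np.hypot(*(p-M[k]))<15: print(n,k,o['confidence'],p,'off',p-M[k])
    print(n,'tub',[o['bbox'] for o in robot.outline_of(n,'tub')[:1]])
    c=im[130:320,180:580] if n=='top' else im[160:370,140:440]
    cv2.imwrite(f'pics/f_{n}.png',cv2.resize(c,None,fx=2,fy=2))
"
```

```text
t 27.9 pos [412.4 216.1 169.8] yaw 11.02 tilt 0.11 F [ 0.2 -0.6 -0.1] gap 61.4 grip 0.0
m4 17.0 units [-0.2971  0.4777  0.3808] rows>= 6.8
top b 0.76 [658.2 -40.3] off [1.7 0.4]
top c 0.68 [641.3  47.1] off [ 1.8 -0.6]
top a 0.67 [ 673.5 -128.6] off [-0.1  0.5]
top d 0.58 [624.9 135.6] off [ 2.5 -0.5]
top tub [[275.0, 266.1, 318.2, 308.5]]
scene b 0.94 [654.8 -41.6] off [-1.7 -0.9]
scene a 0.84 [ 672.3 -128.4] off [-1.3  0.7]
scene d 0.8 [621.6 136.6] off [-0.8  0.5]
scene c 0.69 [639.5  47.9] off [-0.   0.2]
scene tub [[330.8, 230.7, 366.1, 271.8]]
```

View pics/f_scene.png

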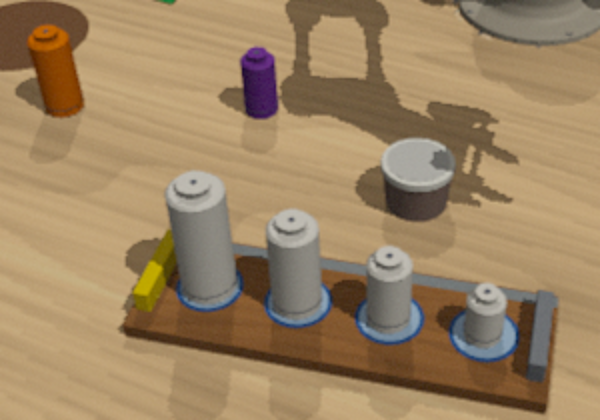

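View pics/f_top.png

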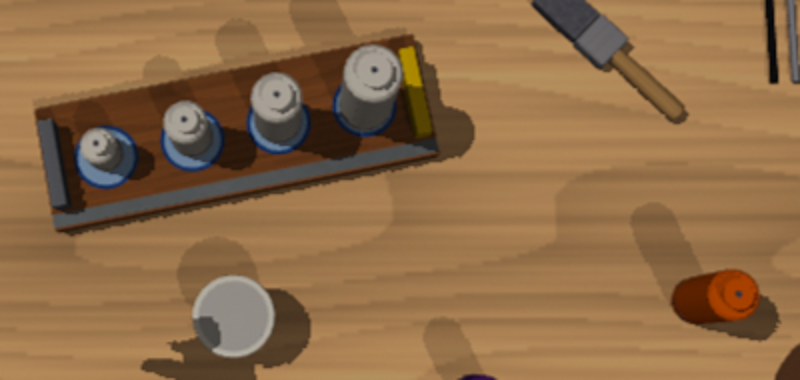

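All four stand upright on their marks, within about 2 mm. They run tallest to shortest from the yellow stop, the tub and look-alikes are where they were, and the arm is clear. Handing in.

```bash
python3 -c "
from plant import robot
print(robot.hand_in())"
```

```text
the job is handed in; nothing more can be done
None
```

The four white models stand upright, each within about 2 mm of its mark centre, in order A, B, C, D from the yellow stop; the tub and look-alikes were left alone, and the job was handed in after about 28 s of robot time (no verdict was returned).

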